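# Unload the bench lapping machine and put its stack away

### The arm

A 6-joint arm with a two-finger parallel gripper is mounted at the origin on a cart in front of the work surface, level with it; the furniture and walls round the work are solid. World frame = base frame: x ahead of the robot, y to its left, z up, the work surface at z = 0. Lengths are in mm, angles in rad, forces in N, time in s.
With the tool pointing down it reaches from about 350 to 775 mm from the base axis. Payload 7.3 kg.
Tool frame: the origin (TCP) lies on the front face of the gripper's body, between the roots of the fingers; the fingertips stand 66 mm ahead of it and the grasp point (between the pads) lies 47 mm ahead of it (bot.tip_extent is the distance from the TCP to the fingertips, in mm); z points along the fingers, y is the line along which they close (so a half turn about z gives the same grasp; the last joint's range is limited). The gripper opens to 92 mm and grips with 3 to 60 N. Pads are 19 mm wide; open, the fingers measure 130 mm over their backs; the gripper's body (75 mm by 190 mm) begins 47 mm behind the grasp point.
Start: joints at [0.998, 0.342, 1.524, -0, 1.275, -0.146], TCP at [217.314, 477.926, 292.241] pointing down, gripper open.
Joint ranges: [-2.53, 2.53], [-0.77, 2.02], [0.04, 2.7], [-1, 4.14], [0.28, 2.66], [-3.11, 3.11]. Speed limits (rad/s): [2.57, 2.57, 3.14, 3.14, 3.14, 3.14].

### API

Orientations are given as [roll, pitch, yaw] about the fixed x, y, z axes, in that order (R = Rz(yaw) Ry(pitch) Rx(roll)).
In Python, from plant import readout, viewer, order, bot gives the robot as it stands.
- The arm moves only by the shell command python3 -m creep 'ROWS'. ROWS is text: rows parted by semicolons, each of 7 numbers parted by spaces: the shift along the world's x, y, z in m, then the turn, a rotation vector about the world's x, y, z in rad, then the opening in per cent of the stroke, from 0 (shut) to 100 (fully open). A call has 1 to 8 rows; each row shifts and turns the commanded pose from where the row before left it; what a row does not reach is not made up. A row lasts 1/12 s, in which the tool goes at most 41.7 mm and 7.16 degrees, less where a joint would pass 70% of its speed; a pose out of reach is approached as far as the arm can. A call is refused whole if a number of a shift passes 0.0417 or a number of a turn 0.125, either way. A call with a gripper value outside its range is refused whole. The fingers move at their own pace and stop on an object; the grip force is fixed at half the most. Time passes only in rows, so rows that do not move let the fingers close. It gives the time, the measured TCP pose, the force, the opening and the grip force at its end, in the units of the state.
- readout.get_obs(): the state, without advancing time (a new reading comes with each control period).
- viewer.capture(name): name is "side" or "top" or "wrist"; returns the picture (400x640x3 uint8, red, green, blue); there is no depth.
- viewer.camera_info(name): a dict with "fx", "fy", "cx", "cy" (pixels), "D" ([k1, k2, p1, p2, k3] as OpenCV has them; the pictures are not rectified), "origin" and "rotation" of the camera in the world. Camera axes: x right, y up, looking along -z (the intrinsics and any distortion apply to the point x, -y, -z); pixel columns grow to the right and rows downward; lengths in mm; the calibration is good to about 2 mm. A picture is of the moment at which its call begins: read the wrist's pose just before it. camera_info takes no time and is no camera call; for the wrist camera it gives the pose at the moment of the call.
- order.close_job(): hands the job in; it is judged then, once.
The state is a dict: "time": time; "joint_positions": joint angles; "dq": joint speeds; "tau": joint torques, N m; "tool_pos": TCP position; "tcp_rot": TCP orientation; "contact_force": force on the tool from outside, world axes, zero at the start; "moment": the same for the moment, N m; "grip_width": finger opening in mm; "finger_force": force on a finger pad.
Only numpy, scipy, OpenCV 4.12 (cv2) and the standard library are available. Lean on these libraries where they do the work, as an engineer would, in place of code of your own. Each camera call takes 0.05 s, during which the arm holds its last target. There are 200 camera calls.

### The job

Lapping is finished, so take the stack on the lapping machine apart from the top down and put each part away before going on to the next: the small steel weight into the recess of the small wooden block, the brass weight into that of the big wooden block, the blue specimen carrier into the white dish, and the dark conditioning ring flat on the grey rest, round its orange hub. Everything must stand level and free in its place at the end; keep the carrier upright all the way and do not knock over the brown bottle.

Things in the scene. Friction and masses are not known exactly. Their poses are not given: they have to be found in the camera images.
- lapper: Lapping machine, fixed: white housing 170 (x) x 180 (y) mm, black knob on its -x face; round aluminium plate, 144 mm diameter, top 60 mm above the bench, in a grey splash rim (160 mm, 51 mm high). Origin at the bench under the plate's centre, z up. The stack starts at x = -34 mm, y = 0. Beside it two fixed orange rollers (18 mm wide) at x = -60 and -8 mm, y = 37 mm, on a steel fork 86 mm high.
- steel_weight: Small loading weight, top of the stack: bright steel ring, outer diameter 28 mm, bore 16 mm, 18 mm high, about 70 g. Origin at the centre of its underside, z up. It starts 100 mm above the bench on the brass weight, round the carrier's stem (2 mm play all round), and must rise 27 mm straight up to clear the stem.
- brass_weight: Large loading weight, second in the stack: yellow brass ring, outer diameter 38 mm, bore 16 mm, 20 mm high, about 150 g. Origin at the centre of its underside, z up. It starts 80 mm above the bench on the carrier, round the stem (2 mm play), and must rise 47 mm straight up to clear the stem.
- carrier: Specimen carrier, third in the stack: blue disc, 48 mm diameter, 20 mm high (lowest 4 mm, the specimen, 42 mm wide), with an upright dark steel stem, 12 mm diameter, in the centre, its top 66 mm above the underside; about 180 g. Origin at the centre of the underside, z up. It starts on the plate inside the ring (2 mm play). With the weights off, grip the bare 46 mm of stem and lift straight up.
- lap_ring: Conditioning ring, bottom of the stack: dark steel, outer diameter 68 mm, bore 53 mm, 18 mm high, about 250 g. Origin at the centre of its underside, z up. It starts on the plate round the carrier, with the rollers 2.5 mm off its side (machine's +y): the fork leaves its machine +x, -x and -y sides free, so grip it across its diameter along the machine's x axis and lift straight up.
- small_block: Small block for the steel weight, fixed: pale wooden block 54 x 54 mm, 14 mm high, with a round cork-floored recess of 42 mm diameter in the middle, 4 mm deep (floor 10 mm above the bench). Origin at the bench under its centre, z up. Fingers do not fit inside the recess beside the weight: hold the weight by its upper half.
- big_block: Big block for the brass weight, fixed: pale wooden block 80 x 80 mm, 14 mm high, with a round cork-floored recess of 54 mm diameter in the middle, 4 mm deep (floor 10 mm above the bench). Origin at the bench under its centre, z up. Hold the weight by its upper half here too.
- dish: White round drying dish with a blue floor for the carrier, fixed: outer diameter 74 mm, inner diameter at the floor about 66 mm, rim 12 mm high, floor 4 mm above the bench. Origin at the bench under its centre, z up.
- ring_rest: Rest for the conditioning ring, fixed: grey plastic disc 90 mm in diameter, top 8 mm above the bench, with an orange hub in its centre, 36 mm in diameter, tapering to the top, 20 mm above the bench. Origin at the bench under its centre, z up. The ring goes round the hub (8 mm play all round).
- etchant: Bystander: brown bottle with a black cap, 43 mm in diameter, 85 mm high, standing loose to the left of the machine and nearer the robot. Origin at the centre of its underside, z up. It must not fall over.

How it is judged:
By the outcome, as a careful person would: the job done as asked, in the order asked, and still so for the second after the job is handed in, with the robot touching nothing.
It also fails if it takes over 128 s, if anything falls off the work surface, if the arm or the gripper's body presses on something with over 40 N, if the wrist force passes 120 N, or if a joint passes its speed limit or range.

## Working session

There is one attempt and no reset: what is moved stays moved. The work goes in short steps, Python scripts to look and compute and a shell command to move; the robot and the scene stay as the last step left them, time stands still between calls to the robot, and variables do not carry over. Pictures are saved under pics/ and viewed, at most 14 in all, crops included, and the job is handed in when it is done.

```bash
mkdir -p pics; ls; python3 - <<'E'
from plant import readout, viewer
import cv2
o=readout.get_obs(); print(o)
for n in("top","side"):
    im=viewer.capture(n); cv2.imwrite(f"pics/{n}0.png",im[:,:,::-1]); print(n,viewer.camera_info(n))
print(viewer.camera_info("wrist"))
E
```

```text
pics
{'time': 0.0, 'joint_positions': array([ 9.97996180e-01,  3.42727180e-01,  1.52504887e+00,  1.18062788e-05,
        1.27541584e+00, -1.45971446e-01]), 'dq': array([-0.00183294,  0.00027172, -0.00171957,  0.00158237,  0.00073432,
        0.00048903]), 'tau': array([-2.17952487e-05, -4.31239700e+01, -2.44218493e+01,  7.19089690e-02,
        5.59267402e-02, -9.50873232e-05]), 'tool_pos': array([217.12877187, 477.64021923, 291.53146581]), 'tcp_rot': array([-3.14001207e+00, -2.43783193e-04,  2.71476031e+00]), 'contact_force': array([ 1.26188528,  0.0916277 , -0.19062128]), 'moment': array([-0.00750003, -0.04075979, -0.00131615]), 'finger_force': 0.0, 'grip_width': 91.9373724802986}
top {'fx': 391.3711448987047, 'fy': 391.3711448987047, 'cx': 316.5594236005973, 'cy': 198.49783149383538, 'D': array([-0.04041288,  0.        ,  0.        ,  0.        ,  0.        ]), 'origin': array([ 267.67345863,   43.13181694, 1238.68934451]), 'rotation': array([ 0.19657806, -0.00450369, -1.56514463])}
side {'fx': 470.618315046193, 'fy': 470.618315046193, 'cx': 323.6039170334202, 'cy': 200.3983342386601, 'D': array([0.00087719, 0.        , 0.        , 0.        , 0.        ]), 'origin': array([ 948.10217994,  662.30807443, 1669.89851936]), 'rotation': array([ 0.45981318, -0.00343197,  2.53490562])}
{'fx': 287.40565999938775, 'fy': 287.40565999938775, 'cx': 318.50733232474147, 'cy': 196.39521676275206, 'D': array([-0.03325994,  0.        ,  0.        ,  0.        ,  0.        ]), 'origin': array([153.56231379, 505.88456777, 383.75744312]), 'rotation': array([-0.26648611,  0.00155844,  1.1429555 ])}
```

View pics/top0.png

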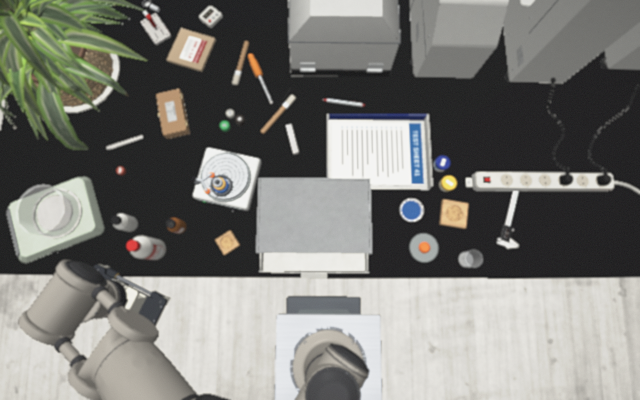

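View pics/side0.png

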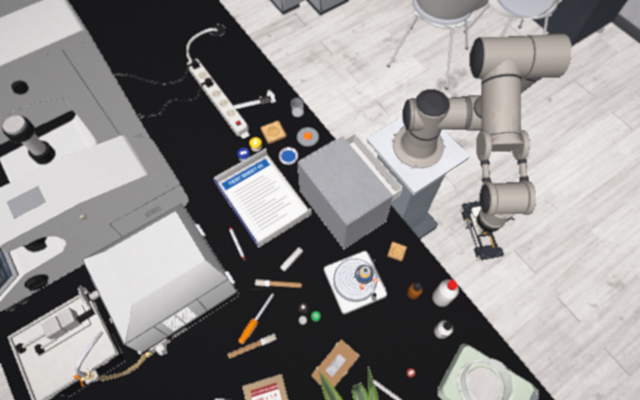

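Top view: lapper at (227,178) with the stack near (219,186), small block (227,242), bottle (176,225), dish (411,209), big block (454,213), rest (424,248). A tall grey box spans (258–370, 180–270) between the two areas.

```bash
cat > h.py <<'E'
import numpy as np, cv2
from scipy.spatial.transform import Rotation as R
from plant import readout, viewer
F=np.diag([1.,-1,-1])
def cam(n):
    i=viewer.camera_info(n)
    return (np.array([[i['fx'],0,i['cx']],[0,i['fy'],i['cy']],[0,0,1]]),i['D'],np.array(i['origin']),R.from_euler('xyz',i['rotation']).as_matrix()@F)
def pix2w(c,uv,z):
    K,D,o,Rm=c
    p=cv2.undistortPoints(np.array([[uv]],float),K,D)[0,0]
    d=Rm@np.array([p[0],p[1],1]); return (o+d*(z-o[2])/d[2])
def w2pix(c,P):
    K,D,o,Rm=c
    P=np.atleast_2d(np.array(P,float)); rv=cv2.Rodrigues(Rm.T)[0]
    return cv2.projectPoints(P,rv,-Rm.T@o,K,D)[0][:,0]
def circ(x,y,z,d,n=72):
    a=np.linspace(0,2*np.pi,n); return np.c_[x+d/2*np.cos(a),y+d/2*np.sin(a),np.full(n,z)]
def snap(n,name,up=None):
    c=cam(n); im=viewer.capture(n)[:,:,::-1].copy(); cv2.imwrite(f"pics/{name}_raw.png",im); return c,im
def rep():
    o=readout.get_obs(); print(round(o['time'],2),o['tool_pos'].round(1),o['tcp_rot'].round(3),o['joint_positions'].round(2),o['contact_force'].round(1),round(o['grip_width'],1),round(o['finger_force'],1)); return o
E
python3 - <<'E'
from h import *
import sys
T=cam("top");S=cam("side")
for n,uv,s,z in [("lapper_plate",(227,178),(355,280),60),("steel",(220,184),(364,271),118),("small",(227,242),(397,251),14),("bottle",(176,225),(415,290),85),("dish",(411,209),(289,156),8),("big",(454,213),(273,132),14),("rest",(424,248),(308,136),20)]:
    print(n,pix2w(T,uv,z).round(),pix2w(S,s,z).round())
# box top height: triangulate corners top: TL,TR,BL
K,D,o1,R1=T;K2,D2,o2,R2=S
for a,b in [((258,179),(345,246)),((371,179),(299,182)),((256,252),(394,190)),((369,252),(344,136))]:
    def ray(c,uv):
        p=cv2.undistortPoints(np.array([[uv]],float),c[0],c[1])[0,0]; d=c[3]@[p[0],p[1],1]; return d/np.linalg.norm(d)
    d1,d2=ray(T,a),ray(S,b)
    t=np.linalg.lstsq(np.c_[d1,-d2],S[2]-T[2],rcond=None)[0]
    print("box",(T[2]+t[0]*d1).round(),(S[2]+t[1]*d2).round())
t=cv2.imread("pics/top0.png"); s=cv2.imread("pics/side0.png")
a=cv2.resize(t[140:270,160:270],None,fx=4,fy=4,interpolation=cv2.INTER_CUBIC)
b=cv2.resize(t[180:270,390:480],None,fx=4,fy=4,interpolation=cv2.INTER_CUBIC)
im=np.zeros((530,800,3),np.uint8); im[:520,:440]=a; im[:360,440:]=b
cv2.imwrite("pics/c1.png",im)
E
```

```text
lapper_plate [566. 318.  60.] [576. 330.  60.]
steel [533. 324. 118.] [546. 334. 118.]
small [371. 318.  14.] [371. 321.  14.]
bottle [414. 457.  85.] [434. 482.  85.]
dish [ 481. -263.    8.] [ 475. -260.    8.]
big [ 467. -400.   14.] [ 468. -395.   14.]
rest [ 356. -296.   20.] [ 360. -291.   20.]
box [550. 214. 111.] [544. 221. 110.]
box [ 553. -122.  109.] [533. -91.  99.]
box [326. 191. 253.] [325. 192. 253.]
box [329. -95. 234.] [327. -93. 234.]
```

View pics/c1.png

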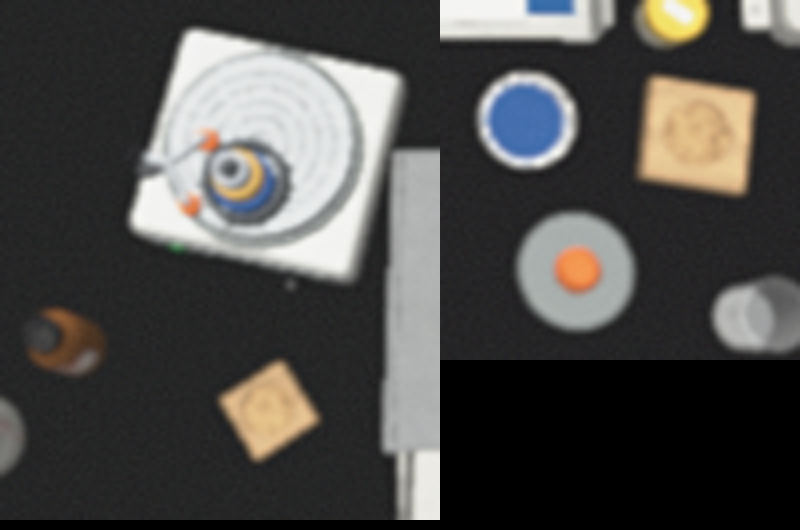

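The crops show the machine turned about −12°, with the rollers on its left (world +y) side, and the stack at about (535,326). I'll move above the stack with the fingers along the machine's x axis (yaw ≈ 1.364).

```bash
python3 -m creep '0.028 -0.015 0 0 0 -0.123 100;0.028 -0.015 0 0 0 -0.123 100;0.028 -0.015 0 0 0 -0.123 100;0.028 -0.015 0 0 0 -0.123 100;0.028 -0.015 0 0 0 -0.123 100;0.028 -0.015 0 0 0 -0.123 100;0.028 -0.015 0 0 0 -0.123 100;0.028 -0.015 0 0 0 -0.123 100'
python3 -m creep '0.028 -0.015 0 0 0 -0.123 100;0.028 -0.015 0 0 0 -0.123 100;0.028 -0.008 0 0 0 -0.121 100;0 0 0 0 0 0 100;0 0 0 0 0 0 100;0 0 0 0 0 0 100'
python3 - <<'E'
from h import *
rep(); c,im=snap("wrist","w1")
cv2.imwrite("pics/w1.png",im)
for P in [(535,326,118),(566,318,60),(371,319,14),(425,465,85)]: print(P,w2pix(c,P).round())
E
```

```text
time: 0.77
tool_pos: [442.4, 356.9, 291.8]
tcp_rot: [-3.141, 0.0, 1.725]
contact_force: [1.2, 0.6, -0.6]
grip_width: 91.7
finger_force: 0.0
time: 1.27
tool_pos: [524.7, 320.0, 291.6]
tcp_rot: [-3.14, 0.001, 1.365]
contact_force: [0.1, 0.2, -0.4]
grip_width: 92.1
finger_force: 0.0
1.27 [524.7 320.  291.6] [-3.140e+00  1.000e-03  1.365e+00] [0.42 0.51 1.26 0.   1.37 0.63] [ 0.1  0.2 -0.4] 92.1 0.0
(535, 326, 118) [[327. 185.]]
(566, 318, 60) [[354. 175.]]
(371, 319, 14) [[206. 197.]]
(425, 465, 85) [[187.  64.]]
```

View pics/w1.png

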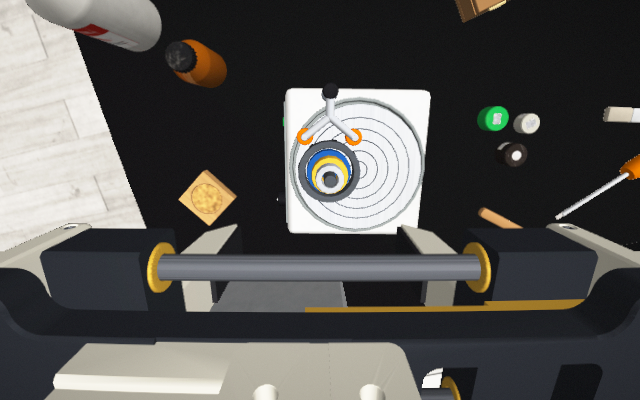

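The wrist view shows the stem top near (330,179), the plate centred near (357,164) and the small block near (208,197). I'll overlay the model on it to refine.

```bash
python3 - <<'E'
from h import *
c=cam("wrist"); im=cv2.imread("pics/w1_raw.png")
hsv=cv2.cvtColor(im,cv2.COLOR_BGR2HSV)
# yellow brass annulus, blue carrier, wood block (outer contours -> centre)
wood=cv2.inRange(hsv,(8,40,90),(30,200,255)); wood[:, :170]=0; wood[:,245:]=0; wood[:165]=0; wood[230:]=0
ct=max(cv2.findContours(wood,0,1)[0],key=cv2.contourArea); r=cv2.minAreaRect(ct); print("wood",r,pix2w(c,r[0],14).round(1))
print("corners",[pix2w(c,p,14)[:2].round() .tolist() for p in cv2.boxPoints(r)])
for px,z,n in [((330,179.5),126,"stem"),((330,170),78,"ring"),((357,164),60,"plate")]: print(n,pix2w(c,px,z).round(1))
x0,y0=270,70;k=4.5
big=cv2.resize(im[y0:y0+130,x0:x0+170],None,fx=k,fy=k,interpolation=cv2.INTER_CUBIC)
x,y=pix2w(c,(330,179.5),126)[:2]
for z,d,col in [(126,12,(0,0,255)),(118,28,(0,255,0)),(100,38,(255,0,255)),(80,48,(255,255,255)),(78,68,(0,255,255))]:
    p=((w2pix(c,circ(x,y,z,d))-[x0,y0]+.5)*k).astype(np.int32); cv2.polylines(big,[p],True,col,1)
cy,sy=np.cos(-.206),np.sin(-.206)
p=((w2pix(c,circ(x+34*cy,y+34*sy,60,144))-[x0,y0]+.5)*k).astype(np.int32); cv2.polylines(big,[p],True,(255,0,0),1)
cv2.imwrite("pics/w1c.png",big)
E
```

```text
wood ((207.18585205078125, 197.28761291503906), (42.614654541015625, 41.76800537109375), 41.18592834472656) [371.9 318.7  14. ]
corners [[331.0, 325.0], [381.0, 358.0], [412.0, 313.0], [362.0, 277.0]]
stem [538.5 332.9 126. ]
ring [540.3 332.8  78. ]
plate [571.7 330.1  60. ]
```

View pics/w1c.png

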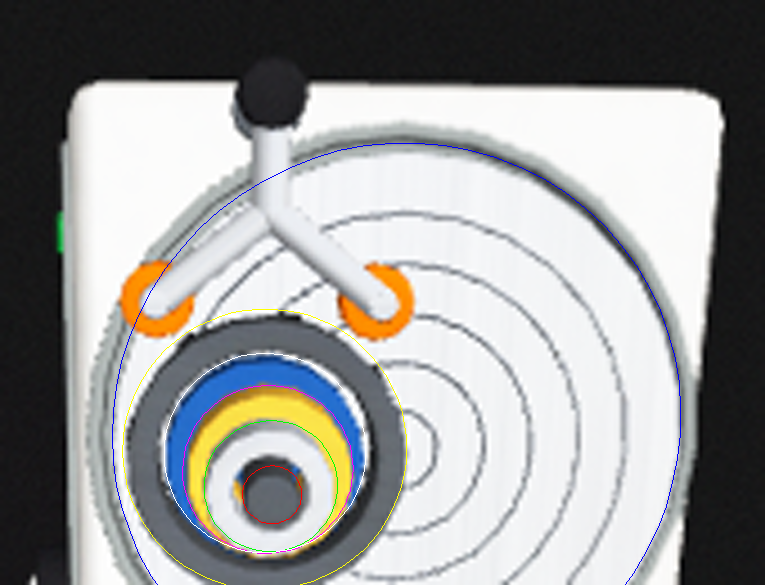

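The overlay fits within about 0.5 mm: the stack axis is at (538.5, 332.9). Next I descend to the upper half of the steel weight (TCP z ≈ 176).

```bash
python3 -m creep '0.0069 0.0065 -0.02 0 0 0 50;0.0069 0.0064 -0.025 0 0 0 50;0 0 -0.025 0 0 0 50;0 0 -0.025 0 0 0 50;0 0 -0.0126 0 0 0 50;0 0 -0.008 0 0 0 50;0 0 0 0 0 0 50;0 0 0 0 0 0 50'
python3 -c "from h import *;rep()"
```

```text
time: 1.98
tool_pos: [538.7, 333.5, 177.4]
tcp_rot: [3.141, -0.0, 1.365]
contact_force: [0.4, 0.5, -0.4]
grip_width: 47.0
finger_force: 0.0
1.98 [538.7 333.5 177.4] [ 3.141 -0.     1.365] [ 0.43  0.64  1.36 -0.    1.14  0.64] [ 0.4  0.5 -0.4] 47.0 0.0
```

```bash
python3 -m creep '0 0 -0.0015 0 0 0 25;0 0 0 0 0 0 0;0 0 0 0 0 0 0;0 0 0 0 0 0 0;0 0 0 0 0 0 0;0 0 0 0 0 0 0;0 0 0 0 0 0 0;0 0 0 0 0 0 0'
```

```text
time: 2.65
tool_pos: [539.3, 333.0, 176.1]
tcp_rot: [3.141, -0.001, 1.364]
contact_force: [-1.5, -0.6, 5.7]
grip_width: 26.0
finger_force: 30.0
```

```bash
python3 -m creep '0 0 0.003 0 0 0 0;0 0 0.005 0 0 0 0;0 0 0.005 0 0 0 0;0 0 0.005 0 0 0 0;0 0 0.006 0 0 0 0;0 0 0.006 0 0 0 0;0 0 0.006 0 0 0 0;0 0 0.006 0 0 0 0'
python3 -m creep '0 0 0.015 0 0 0 0;0 0 0.02 0 0 0 0;0 0 0.02 0 0 0 0;0 0 0 0 0 0 0;0 0 0 0 0 0 0'
python3 - <<'E'
from h import *
rep(); c,im=snap("wrist","w2")
cv2.imwrite("pics/w2.png",im)
E
```

```text
time: 3.32
tool_pos: [539.2, 332.8, 217.9]
tcp_rot: [3.141, -0.0, 1.364]
contact_force: [0.3, 0.7, -1.8]
grip_width: 26.4
finger_force: 30.0
time: 3.73
tool_pos: [539.4, 333.0, 273.4]
tcp_rot: [3.139, -0.002, 1.364]
contact_force: [-0.9, -0.2, -1.3]
grip_width: 26.2
finger_force: 30.0
3.73 [539.4 333.  273.4] [ 3.139e+00 -2.000e-03  1.364e+00] [ 0.43  0.56  1.23 -0.    1.35  0.64] [-0.9 -0.2 -1.3] 26.2 30.0
```

View pics/w2.png

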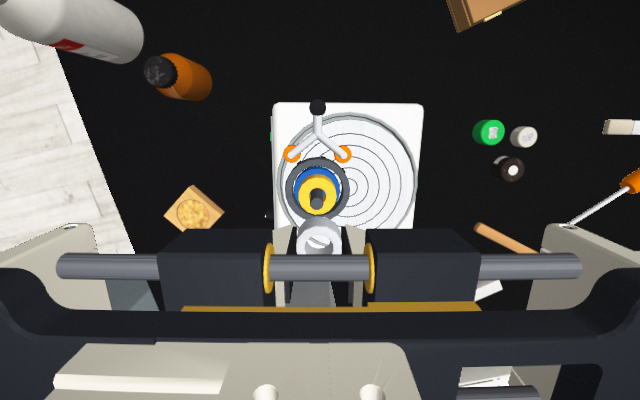

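The steel weight is held level at (318,240), clear of the stem. On to the small block.

```bash
python3 -m creep '-0.012 -0.001 0 0 0 0 0;-0.022 -0.002 0 0 0 0 0;-0.025 -0.002 0 0 0 0 0;-0.025 -0.002 0 0 0 0 0;-0.025 -0.002 0 0 0 0 0;-0.025 -0.002 0 0 0 0 0;-0.022 -0.002 0 0 0 0 0;-0.0115 -0.0015 0 0 0 0 0'
python3 -m creep '0 0 -0.02 0 0 0 0;0 0 -0.03 0 0 0 0;0 0 -0.03 0 0 0 0;0 0 -0.03 0 0 0 0;0 0 -0.03 0 0 0 0;0 0 -0.02 0 0 0 0;0 0 -0.01 0 0 0 0;0 0 0 0 0 0 0'
python3 - <<'E'
from h import *
o=rep(); c,im=snap("wrist","w3")
x,y,z=o['tool_pos']; print(w2pix(c,[(371.9,318.7,14),(371.9,318.7,10)]))
hsv=cv2.cvtColor(im,cv2.COLOR_BGR2HSV)
for d,zz,col in [(42,14,(0,0,255)),(28,z-76,(0,255,0)),(28,z-58,(255,0,0))]:
    cv2.polylines(im,[w2pix(c,circ(*((371.9,318.7) if d==42 else (x,y)),zz,d)).astype(np.int32)],True,col,1)
cv2.imwrite("pics/w3.png",im)
E
```

```text
time: 4.45
tool_pos: [368.6, 317.7, 270.7]
tcp_rot: [-3.138, 0.003, 1.365]
contact_force: [-0.3, 0.7, -0.5]
grip_width: 26.1
finger_force: 30.0
time: 5.12
tool_pos: [370.1, 317.3, 99.5]
tcp_rot: [-3.137, 0.004, 1.364]
contact_force: [-0.1, 0.5, -1.0]
grip_width: 26.2
finger_force: 30.0
5.12 [370.1 317.3  99.5] [-3.137  0.004  1.364] [ 0.55  0.53  1.85 -0.    0.76  0.76] [-0.1  0.5 -1. ] 26.2 30.0
[[319.97265722 224.41258669]
 [319.96942248 222.25941754]]
```

View pics/w3.png

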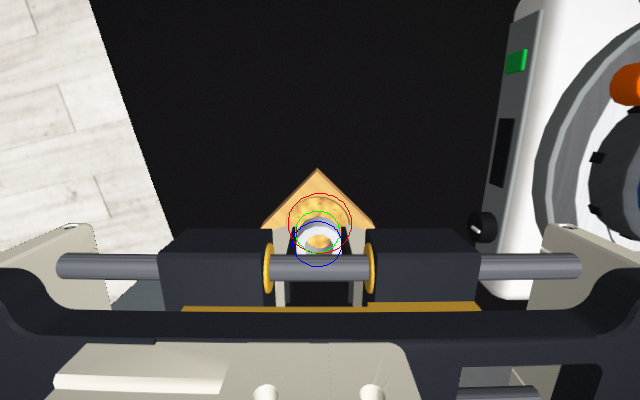

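The weight is centred on the block (recess centre near (319,224)). I lower it to contact and release.

```bash
python3 -m creep '0 0.001 -0.005 0 0 0 0;0 0 -0.004 0 0 0 0;0 0 -0.002 0 0 0 0;0 0 -0.001 0 0 0 0;0 0 -0.0005 0 0 0 0;0 0 0 0 0 0 0;0 0 0 0 0 0 0'
```

```text
time: 5.75
tool_pos: [371.7, 319.4, 89.9]
tcp_rot: [3.141, -0.0, 1.364]
contact_force: [-0.7, 0.9, -1.0]
grip_width: 26.1
finger_force: 30.0
```

```bash
for i in 1 ; do python3 -m creep '0 0 -0.001 0 0 0 0;0 0 -0.001 0 0 0 0;0 0 0 0 0 0 0;0 0 0 0 0 0 0'; python3 -m creep '0 0 -0.001 0 0 0 0;0 0 0 0 0 0 0;0 0 0 0 0 0 0'; done
```

```text
time: 6.08
tool_pos: [371.6, 319.3, 87.6]
tcp_rot: [-3.142, 0.0, 1.364]
contact_force: [-0.2, 0.4, -2.0]
grip_width: 26.8
finger_force: 30.0
time: 6.33
tool_pos: [371.6, 319.3, 86.6]
tcp_rot: [-3.142, 0.0, 1.364]
contact_force: [-1.1, 0.1, -0.3]
grip_width: 26.0
finger_force: 30.0
```

```bash
python3 -m creep '0 0 -0.0005 0 0 0 0;0 0 0 0 0 0 0;0 0 0 0 0 0 0'; python3 -m creep '0 0 -0.0005 0 0 0 0;0 0 0 0 0 0 0;0 0 0 0 0 0 0'; python3 -m creep '0 0 0 0 0 0 0;0 0 0 0 0 0 0;0 0 0 0 0 0 0'
```

```text
time: 6.58
tool_pos: [371.6, 319.3, 86.1]
tcp_rot: [3.141, 0.0, 1.364]
contact_force: [0.6, 0.2, -0.1]
grip_width: 26.2
finger_force: 30.0
time: 6.83
tool_pos: [371.7, 319.4, 86.0]
tcp_rot: [3.141, -0.0, 1.364]
contact_force: [-1.0, -2.2, 5.5]
grip_width: 26.3
finger_force: 30.0
time: 7.08
tool_pos: [371.6, 319.4, 86.1]
tcp_rot: [3.141, -0.0, 1.364]
contact_force: [-1.0, -1.6, 7.0]
grip_width: 26.4
finger_force: 30.0
```

Contact is confirmed (7 N). I release, rise and return to the stack.

```bash
python3 -m creep '0 0 0 0 0 0 35;0 0 0 0 0 0 45;0 0 0 0 0 0 55;0 0 0 0 0 0 65;0 0 0.004 0 0 0 65;0 0 0.01 0 0 0 65;0 0 0.02 0 0 0 65;0 0 0.03 0 0 0 65'
python3 -m creep '0 0 0.03 0 0 0 65;0 0 0.03 0 0 0 65;0 0 0.04 0 0 0 65;0.02 0.002 0 0 0 0 65;0.03 0.002 0 0 0 0 65;0.03 0.002 0 0 0 0 65;0.03 0.002 0 0 0 0 65;0.03 0.002 0 0 0 0 65'
python3 -m creep '0.0275 0.0035 0 0 0 0 65;0 0 -0.03 0 0 0 65;0 0 -0.03 0 0 0 65;0 0 -0.02 0 0 0 65;0 0 0 0 0 0 65;0 0 0 0 0 0 65'
python3 - <<'E'
from h import *
rep(); c,im=snap("wrist","w4"); 
from numpy import hstack
S=cam("side"); s=viewer.capture("side")[:,:,::-1]
a=cv2.resize(im[120:260,220:420],(400,280)); b=cv2.resize(im[120:260,100:240],(280,280)) 
d=cv2.resize(s[230:300,330:420],(360,280),interpolation=cv2.INTER_CUBIC)
cv2.imwrite("pics/w4.png",np.hstack([a,d]))
E
```

```text
time: 7.75
tool_pos: [370.6, 318.6, 149.3]
tcp_rot: [-3.138, 0.003, 1.364]
contact_force: [0.8, -0.1, 0.5]
grip_width: 59.3
finger_force: 0.0
time: 8.42
tool_pos: [512.8, 329.3, 250.9]
tcp_rot: [3.141, -0.001, 1.364]
contact_force: [0.8, 0.6, -0.6]
grip_width: 59.9
finger_force: 0.0
time: 8.92
tool_pos: [538.8, 332.7, 169.7]
tcp_rot: [-3.14, 0.001, 1.364]
contact_force: [0.9, -0.0, -0.4]
grip_width: 59.7
finger_force: 0.0
8.92 [538.8 332.7 169.7] [-3.140e+00  1.000e-03  1.364e+00] [ 0.43  0.65  1.36 -0.    1.13  0.64] [ 0.9 -0.  -0.4] 59.7 0.0
```

View pics/w4.png

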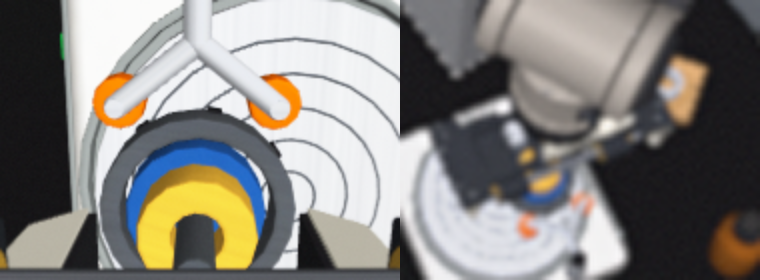

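The fingers straddle the brass weight evenly, and the side crop shows the steel weight sitting in its block. I grip the brass weight and lift.

```bash
python3 -m creep '0 0 -0.007 0 0 0 65;0 0 -0.005 0 0 0 65;0 0 0 0 0 0 65;0 0 0 0 0 0 30;0 0 0 0 0 0 0;0 0 0 0 0 0 0;0 0 0 0 0 0 0;0 0 0 0 0 0 0'
python3 -m creep '0 0 0 0 0 0 0;0 0 0 0 0 0 0;0 0 0 0 0 0 0'
```

```text
time: 9.68
tool_pos: [539.1, 332.9, 157.9]
tcp_rot: [3.141, -0.0, 1.364]
contact_force: [-0.5, 0.1, 1.4]
grip_width: 37.2
finger_force: 30.0
time: 9.93
tool_pos: [539.1, 332.9, 157.8]
tcp_rot: [3.141, -0.0, 1.364]
contact_force: [-1.2, -0.1, 1.7]
grip_width: 36.4
finger_force: 30.0
```

```bash
python3 -m creep '0 0 0.003 0 0 0 0;0 0 0.005 0 0 0 0;0 0 0.006 0 0 0 0;0 0 0.007 0 0 0 0;0 0 0.008 0 0 0 0;0 0 0.009 0 0 0 0;0 0 0.01 0 0 0 0;0 0 0.01 0 0 0 0'
python3 -m creep '0 0 0.02 0 0 0 0;0 0 0.03 0 0 0 0;0 0 0.035 0 0 0 0;0 0 0.035 0 0 0 0;0 0 0.03 0 0 0 0;0 0 0.014 0 0 0 0;0 0 0 0 0 0 0'
python3 - <<'E'
from h import *
rep(); T=cam("top"); S=cam("side")
print("cup top?",pix2w(T,(473,259),0).round(),"yellow",pix2w(T,(448,184),30).round(),"yside",pix2w(S,(256,143),30).round(),"blue",pix2w(T,(443,162),30).round())
c,im=snap("wrist","w5"); cv2.imwrite("pics/w5.png",im[100:300])
E
```

```text
time: 10.6
tool_pos: [539.2, 332.8, 217.0]
tcp_rot: [3.141, -0.0, 1.364]
contact_force: [0.8, 0.1, -0.5]
grip_width: 36.7
finger_force: 30.0
time: 11.18
tool_pos: [539.6, 333.1, 385.2]
tcp_rot: [3.134, -0.005, 1.364]
contact_force: [-0.1, -0.2, -1.4]
grip_width: 36.6
finger_force: 30.0
11.18 [539.6 333.1 385.2] [ 3.134 -0.005  1.364] [ 0.43  0.51  1.01 -0.    1.61  0.64] [-0.1 -0.2 -1.4] 36.6 30.0
cup top? [ 323. -456.    0.] yellow [ 558. -380.   30.] yside [ 559. -378.   30.] blue [ 631. -369.   30.]
```

View pics/w5.png

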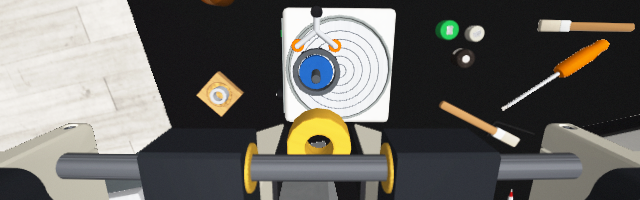

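Steel is seated in the small block at (219,195 in the full picture) and brass is held level. Now I carry it over the grey box towards the big block, turning to yaw 0 on the way.

```bash
python3 -m creep '-0.002 -0.015 0 0 0 -0.05 0;-0.003 -0.025 0 0 0 -0.08 0;-0.003 -0.032 0 0 0 -0.085 0;-0.003 -0.032 0 0 0 -0.085 0;-0.003 -0.032 0 0 0 -0.085 0;-0.003 -0.032 0 0 0 -0.085 0;-0.003 -0.032 0 0 0 -0.085 0;-0.003 -0.032 0 0 0 -0.085 0'
python3 -m creep '-0.003 -0.032 0 0 0 -0.085 0;-0.003 -0.032 0 0 0 -0.085 0;-0.003 -0.032 0 0 0 -0.085 0;-0.003 -0.032 0 0 0 -0.085 0;-0.003 -0.032 0 0 0 -0.085 0;-0.003 -0.032 0 0 0 -0.085 0;-0.003 -0.032 0 0 0 -0.085 0;-0.003 -0.032 0 0 0 -0.085 0'
python3 -m creep '-0.003 -0.032 0 0 0 -0.044 0;-0.003 -0.032 0 0 0 0 0;-0.003 -0.032 0 0 0 0 0;-0.003 -0.032 0 0 0 0 0;-0.003 -0.032 0 0 0 0 0;-0.003 -0.025 0 0 0 0 0;-0.003 -0.015 0 0 0 0 0;0 0 0 0 0 0 0'
python3 - <<'E'
from h import *
rep(); c,im=snap("wrist","w6"); cv2.imwrite("pics/w6.png",im)
for P in [(467,-398,14),(478,-262,8),(358,-294,20)]: print(P,w2pix(c,P).round())
E
```

```text
time: 11.9
tool_pos: [515.0, 99.4, 377.7]
tcp_rot: [-3.14, 0.003, 0.72]
contact_force: [0.7, 0.1, -1.1]
grip_width: 36.9
finger_force: 30.0
time: 12.57
tool_pos: [491.1, -156.4, 377.8]
tcp_rot: [-3.14, 0.003, 0.04]
contact_force: [0.4, -0.6, -1.3]
grip_width: 36.8
finger_force: 30.0
time: 13.23
tool_pos: [469.9, -357.7, 377.3]
tcp_rot: [-3.14, 0.003, -0.004]
contact_force: [-0.6, -0.1, -1.4]
grip_width: 36.9
finger_force: 30.0
13.23 [ 469.9 -357.7  377.3] [-3.14e+00  3.00e-03 -4.00e-03] [-0.78  0.42  1.17 -0.    1.55  0.79] [-0.6 -0.1 -1.4] 36.9 30.0
(467, -398, 14) [[343. 165.]]
(478, -262, 8) [[259. 158.]]
(358, -294, 20) [[281. 231.]]
```

View pics/w6.png

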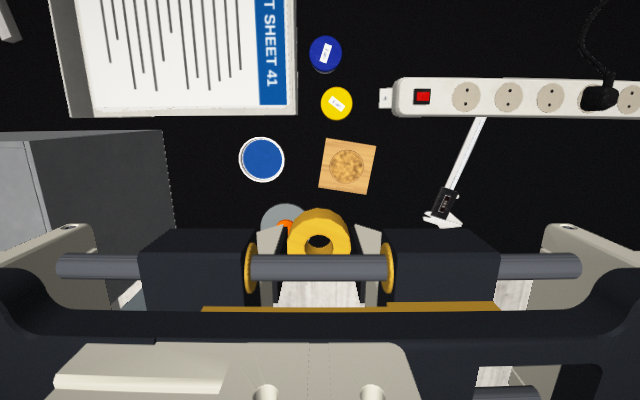

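The block is centred near (347,166), the dish near (262,159) and the rest near (285,222, partly hidden). I'll segment them for positions.

```bash
python3 - <<'E'
from h import *
c=cam("wrist"); im=cv2.imread("pics/w6_raw.png"); hsv=cv2.cvtColor(im,cv2.COLOR_BGR2HSV)
def big(m,box):
    k=np.zeros_like(m); a,b,x,y=box; k[b:y,a:x]=m[b:y,a:x]
    return max(cv2.findContours(k,0,1)[0],key=cv2.contourArea)
w=cv2.minAreaRect(big(cv2.inRange(hsv,(8,40,90),(30,200,255)),(310,130,385,200))); print("block",w,pix2w(c,w[0],14).round(1))
e=cv2.fitEllipse(big(cv2.inRange(hsv,(0,0,150),(180,60,255)),(230,130,295,190))); print("dish rim",e,pix2w(c,e[0],12).round(1))
e=cv2.fitEllipse(big(cv2.inRange(hsv,(100,120,60),(125,255,255)),(230,130,295,190))); print("dish floor",e,pix2w(c,e[0],4).round(1))
print(cv2.fitEllipse(big(cv2.inRange(hsv,(0,0,60),(180,70,200)),(255,195,300,229)))) if 0 else None
E
```

```text
block ((346.62628173828125, 166.11715698242188), (51.209144592285156, 50.4766845703125), 9.162347793579102) [ 466.7 -401.2   14. ]
dish rim ((261.0935974121094, 159.07781982421875), (43.849151611328125, 45.82025909423828), 130.98211669921875) [ 478.2 -264.5   12. ]
dish floor ((262.0922546386719, 158.60906982421875), (36.75762939453125, 38.48871994018555), 136.75592041015625) [ 477.8 -264.5    4. ]
```

```bash
python3 -m creep '-0.0016 -0.0218 0 0 0 0 0;-0.0016 -0.0217 0 0 0 0.004 0;0 0 -0.03 0 0 0 0;0 0 -0.04 0 0 0 0;0 0 -0.04 0 0 0 0;0 0 -0.04 0 0 0 0;0 0 -0.04 0 0 0 0;0 0 -0.03 0 0 0 0'
python3 -m creep '0 0 -0.025 0 0 0 0;0 0 -0.02 0 0 0 0;0 0 -0.012 0 0 0 0;0 0 0 0 0 0 0;0 0 0 0 0 0 0;0 0 0 0 0 0 0'
python3 - <<'E'
from h import *
o=rep(); c,im=snap("wrist","w7"); x,y,z=o['tool_pos']
for d,zz,col,xy in [(54,14,(0,0,255),(466.7,-401.2)),(38,z-77.8,(0,255,0),(x,y)),(38,z-57.8,(255,0,0),(x,y))]:
    cv2.polylines(im,[w2pix(c,circ(*xy,zz,d)).astype(np.int32)],True,col,1)
cv2.imwrite("pics/w7.png",cv2.resize(im[130:280,210:430],None,fx=2.5,fy=2.5))
E
```

```text
time: 13.95
tool_pos: [467.4, -395.7, 156.2]
tcp_rot: [-3.138, 0.003, 0.005]
contact_force: [-0.1, 0.8, -1.2]
grip_width: 36.9
finger_force: 30.0
time: 14.45
tool_pos: [468.8, -398.8, 104.3]
tcp_rot: [3.14, -0.002, 0.004]
contact_force: [0.4, 0.2, -0.9]
grip_width: 36.9
finger_force: 30.0
14.45 [ 468.8 -398.8  104.3] [ 3.14e+00 -2.00e-03  4.00e-03] [-0.83  0.7   1.48  0.    0.96  0.74] [ 0.4  0.2 -0.9] 36.9 30.0
```

View pics/w7.png

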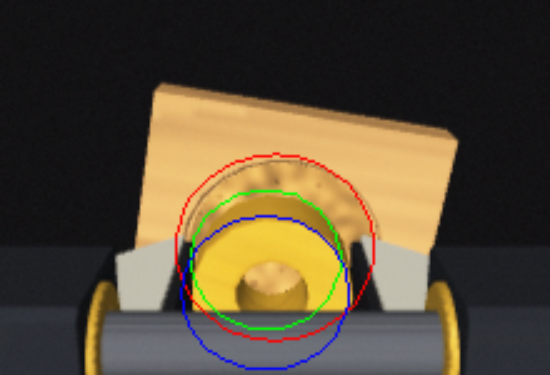

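The recess sits about 3 mm right and 3 mm nearer than the weight. I correct that, lower and feel for contact.

```bash
python3 -m creep '-0.003 -0.003 -0.005 0 0 0 0;0 0 -0.005 0 0 0 0;0 0 -0.003 0 0 0 0;0 0 0 0 0 0 0;0 0 0 0 0 0 0;0 0 0 0 0 0 0'
python3 -m creep '0 0 -0.001 0 0 0 0;0 0 -0.001 0 0 0 0;0 0 0 0 0 0 0;0 0 0 0 0 0 0'
python3 -m creep '0 0 -0.001 0 0 0 0;0 0 0 0 0 0 0;0 0 0 0 0 0 0'
```

```text
time: 15.0
tool_pos: [464.9, -401.7, 89.7]
tcp_rot: [3.141, -0.0, 0.004]
contact_force: [0.8, -0.1, -0.1]
grip_width: 36.8
finger_force: 30.0
time: 15.33
tool_pos: [465.0, -401.8, 87.9]
tcp_rot: [3.141, -0.0, 0.004]
contact_force: [-0.6, 0.1, 0.1]
grip_width: 36.8
finger_force: 30.0
time: 15.58
tool_pos: [465.0, -401.8, 87.8]
tcp_rot: [3.141, -0.001, 0.004]
contact_force: [-0.6, 1.3, 7.6]
grip_width: 36.7
finger_force: 30.0
```

Contact is felt (7.6 N). I release and go back over the box to the carrier stem.

```bash
python3 -m creep '0 0 0 0 0 0 45;0 0 0 0 0 0 55;0 0 0 0 0 0 60;0 0 0 0 0 0 60;0 0 0.005 0 0 0 60;0 0 0.015 0 0 0 60;0 0 0.03 0 0 0 60;0 0 0.04 0 0 0 60'
python3 -m creep '0 0 0.04 0 0 0 60;0 0 0.04 0 0 0 60;0 0 0.04 0 0 0 60;0 0 0.04 0 0 0 60;0 0 0.04 0 0 0 60;0 0 0.01 0 0 0 60;0 0 0 0 0 0 60;0 0 0 0 0 0 60'
python3 - <<'E'
from h import *
rep(); c,im=snap("wrist","w8"); cv2.imwrite("pics/w8.png",cv2.resize(im[110:260,190:430],None,fx=2.5,fy=2.5))
E
```

```text
time: 16.25
tool_pos: [463.8, -400.5, 174.9]
tcp_rot: [-3.137, 0.004, 0.004]
contact_force: [0.2, -1.1, 0.1]
grip_width: 55.4
finger_force: 0.0
time: 16.92
tool_pos: [464.8, -401.6, 386.4]
tcp_rot: [3.141, -0.0, 0.004]
contact_force: [0.8, 0.3, -0.4]
grip_width: 55.0
finger_force: 0.0
16.92 [ 464.8 -401.6  386.4] [ 3.141 -0.     0.004] [-0.84  0.47  1.07 -0.    1.6   0.73] [ 0.8  0.3 -0.4] 55.0 0.0
```

View pics/w8.png

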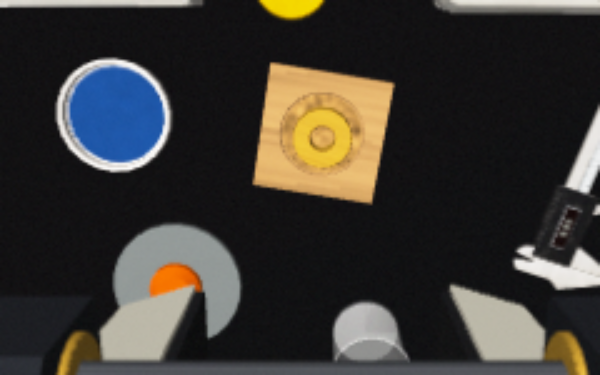

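Brass sits level in the recess. The rest disc is centred near full-picture (260.6,224.6) and the dish near (235,155).

```bash
python3 - <<'E'
from h import *
c=cam("wrist"); im=cv2.imread("pics/w8_raw.png"); hsv=cv2.cvtColor(im,cv2.COLOR_BGR2HSV)
print("rest",pix2w(c,(260.6,224.6),8).round(1))
for b,lo,hi,z in [((205,125,265,185),(0,0,150),(180,60,255),12),((205,125,265,185),(100,120,60),(125,255,255),4),((230,200,275,260),(5,150,120),(20,255,255),20)]:
    m=cv2.inRange(hsv,lo,hi);k=np.zeros_like(m);k[b[1]:b[3],b[0]:b[2]]=m[b[1]:b[3],b[0]:b[2]]
    e=cv2.fitEllipse(cv2.convexHull(max(cv2.findContours(k,0,1)[0],key=cv2.contourArea)));print(e,pix2w(c,e[0],z).round(1))
E
python3 -m creep '0.002 0.02 0 0 0 0.05 45;0.004 0.035 0 0 0 0.08 45;0.004 0.037 0 0 0 0.08 45;0.004 0.037 0 0 0 0.08 45;0.004 0.037 0 0 0 0.08 45;0.004 0.037 0 0 0 0.08 45;0.004 0.037 0 0 0 0.08 45;0.004 0.037 0 0 0 0.08 45'
python3 -m creep '0.004 0.037 0 0 0 0.08 45;0.004 0.037 0 0 0 0.08 45;0.004 0.037 0 0 0 0.08 45;0.004 0.037 0 0 0 0.08 45;0.004 0.037 0 0 0 0.08 45;0.004 0.037 0 0 0 0.08 45;0.004 0.037 0 0 0 0.08 45;0.004 0.037 0 0 0 0.08 45'
python3 -m creep '0.004 0.037 0 0 0 0.08 45;0.004 0.037 0 0 0 0.03 45;0.004 0.037 0 0 0 0 45;0.003 0.03 0 0 0 0 45;0.001 0.02 0 0 0 0 45;0 0 0 0 0 0 45;0 0 0 0 0 0 45;0 0 0 0 0 0 45'
```

```text
rest [ 356.  -301.3    8. ]
((234.9556427001953, 155.54547119140625), (43.66781997680664, 46.40875244140625), 134.55152893066406) [ 476.7 -266.4   12. ]
((236.2629852294922, 155.35638427734375), (36.14339828491211, 38.966796875), 137.63433837890625) [ 476.  -266.3    4. ]
((259.8525085449219, 222.80874633789062), (15.408175468444824, 20.11347007751465), 93.61568450927734) [ 363.9 -302.7   20. ]
time: 17.63
tool_pos: [494.2, -122.7, 384.2]
tcp_rot: [-3.138, 0.002, 0.617]
contact_force: [0.7, -0.5, -0.3]
grip_width: 41.1
finger_force: 0.0
time: 18.3
tool_pos: [526.2, 173.1, 384.1]
tcp_rot: [-3.138, 0.002, 1.258]
contact_force: [0.8, -0.3, 0.3]
grip_width: 41.2
finger_force: 0.0
time: 18.97
tool_pos: [542.8, 331.6, 384.9]
tcp_rot: [-3.139, 0.002, 1.364]
contact_force: [0.4, -0.5, 0.3]
grip_width: 41.9
finger_force: 0.0
```

```bash
python3 -m creep '-0.0038 0.0014 -0.03 0 0 0 45;0 0 -0.04 0 0 0 45;0 0 -0.04 0 0 0 45;0 0 -0.04 0 0 0 45;0 0 -0.03 0 0 0 45;0 0 -0.02 0 0 0 45;0 0 -0.015 0 0 0 45;0 0 -0.01 0 0 0 45'
python3 -m creep '0 0 -0.008 0 0 0 45;0 0 0 0 0 0 45;0 0 0 0 0 0 45;0 0 0 0 0 0 45'
python3 -m creep '0 0 0 0 0 0 25;0 0 0 0 0 0 10;0 0 0 0 0 0 0;0 0 0 0 0 0 0;0 0 0 0 0 0 0;0 0 0 0 0 0 0;0 0 0 0 0 0 0;0 0 0 0 0 0 0'
```

```text
time: 19.63
tool_pos: [538.5, 331.7, 159.4]
tcp_rot: [-3.139, 0.002, 1.362]
contact_force: [-0.5, 0.1, 0.5]
grip_width: 41.5
finger_force: 0.0
time: 19.97
tool_pos: [539.7, 333.8, 154.9]
tcp_rot: [3.14, -0.001, 1.363]
contact_force: [-0.9, -1.0, -0.4]
grip_width: 41.5
finger_force: 0.0
time: 20.63
tool_pos: [539.0, 333.8, 153.6]
tcp_rot: [-3.141, 0.0, 1.364]
contact_force: [-1.1, 1.1, 0.1]
grip_width: 11.4
finger_force: 30.0
```

Stem gripped. I lift it straight up, slowly.

```bash
python3 -m creep '0 0 0.002 0 0 0 0;0 0 0.004 0 0 0 0;0 0 0.005 0 0 0 0;0 0 0.006 0 0 0 0;0 0 0.007 0 0 0 0;0 0 0.008 0 0 0 0;0 0 0.01 0 0 0 0;0 0 0.012 0 0 0 0'
python3 -m creep '0 0 0.02 0 0 0 0;0 0 0.025 0 0 0 0;0 0 0.03 0 0 0 0;0 0 0.03 0 0 0 0;0 0 0.03 0 0 0 0;0 0 0.025 0 0 0 0;0 0 0.018 0 0 0 0;0 0 0.008 0 0 0 0'
python3 - <<'E'
from h import *
rep(); c,im=snap("wrist","w9"); cv2.imwrite("pics/w9.png",cv2.resize(im[90:270,170:470],None,fx=2,fy=2))
E
```

```text
time: 21.3
tool_pos: [539.0, 333.6, 208.5]
tcp_rot: [-3.141, 0.0, 1.364]
contact_force: [0.2, -0.2, -1.6]
grip_width: 11.5
finger_force: 30.0
time: 21.97
tool_pos: [539.2, 333.8, 398.1]
tcp_rot: [3.136, -0.004, 1.364]
contact_force: [0.3, 0.3, -1.9]
grip_width: 11.2
finger_force: 30.0
21.97 [539.2 333.8 398.1] [ 3.136 -0.004  1.364] [ 0.43  0.51  0.98 -0.    1.65  0.64] [ 0.3  0.3 -1.9] 11.2 30.0
```

View pics/w9.png

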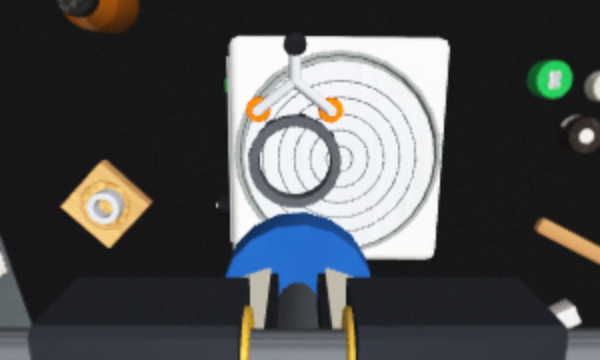

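The carrier hangs upright, and the ring stays put near full-picture (317,170). I carry it over to the dish at (477,−265).

```bash
python3 -m creep '-0.001 -0.01 0 0 0 -0.03 0;-0.002 -0.018 0 0 0 -0.05 0;-0.003 -0.025 0 0 0 -0.07 0;-0.003 -0.027 0 0 0 -0.08 0;-0.003 -0.027 0 0 0 -0.08 0;-0.003 -0.027 0 0 0 -0.08 0;-0.003 -0.027 0 0 0 -0.08 0;-0.003 -0.027 0 0 0 -0.08 0'
python3 -m creep '-0.003 -0.027 0 0 0 -0.08 0;-0.003 -0.027 0 0 0 -0.08 0;-0.003 -0.027 0 0 0 -0.08 0;-0.003 -0.027 0 0 0 -0.08 0;-0.003 -0.027 0 0 0 -0.08 0;-0.003 -0.027 0 0 0 -0.08 0;-0.003 -0.027 0 0 0 -0.08 0;-0.003 -0.027 0 0 0 -0.08 0'
python3 -m creep '-0.003 -0.027 0 0 0 -0.08 0;-0.003 -0.027 0 0 0 -0.06 0;-0.003 -0.027 0 0 0 -0.034 0;-0.003 -0.027 0 0 0 0 0;-0.003 -0.027 0 0 0 0 0;-0.001 -0.018 0 0 0 0 0;0 -0.01 0 0 0 0 0;0 0 0 0 0 0 0'
python3 -m creep '0 0 0 0 0 0 0;0 0 0 0 0 0 0;0 0 0 0 0 0 0;0 0 0 0 0 0 0'
```

```text
time: 22.68
tool_pos: [516.9, 143.8, 391.7]
tcp_rot: [-3.14, 0.003, 0.808]
contact_force: [0.9, 0.0, -2.0]
grip_width: 11.1
finger_force: 30.0
time: 23.35
tool_pos: [492.7, -71.8, 391.8]
tcp_rot: [-3.14, 0.003, 0.168]
contact_force: [0.3, -0.9, -2.7]
grip_width: 11.0
finger_force: 30.0
time: 24.02
tool_pos: [477.2, -235.0, 391.9]
tcp_rot: [-3.14, 0.003, -0.004]
contact_force: [0.0, 0.9, -2.5]
grip_width: 11.9
finger_force: 30.0
time: 24.35
tool_pos: [478.3, -232.2, 393.8]
tcp_rot: [-3.142, -0.0, 0.001]
contact_force: [1.4, 0.0, -1.9]
grip_width: 11.5
finger_force: 30.0
```

```bash
python3 -m creep '0 -0.012 0 0 0 0 0;-0.0013 -0.0215 0 0 0 0 0;0 0 -0.02 0 0 0 0;0 0 -0.03 0 0 0 0;0 0 -0.04 0 0 0 0;0 0 -0.04 0 0 0 0;0 0 -0.04 0 0 0 0;0 0 -0.03 0 0 0 0'
python3 -m creep '0 0 -0.03 0 0 0 0;0 0 -0.025 0 0 0 0;0 0 -0.015 0 0 0 0;0 0 -0.009 0 0 0 0;0 0 0 0 0 0 0;0 0 0 0 0 0 0;0 0 0 0 0 0 0'
python3 - <<'E'
from h import *
o=rep(); c,im=snap("wrist","w10"); x,y,z=o['tool_pos']
for d,zz,col,xy in [(74,12,(0,0,255),(477,-265.5)),(48,z-93.6+20,(0,255,0),(x,y)),(48,z-93.6+4,(0,255,255),(x,y))]:
    cv2.polylines(im,[w2pix(c,circ(*xy,zz,d)).astype(np.int32)],True,col,1)
cv2.imwrite("pics/w10.png",cv2.resize(im[130:280,210:430],None,fx=2.5,fy=2.5))
E
```

```text
time: 25.02
tool_pos: [476.0, -266.6, 190.6]
tcp_rot: [-3.14, 0.002, 0.0]
contact_force: [-0.5, -0.5, -3.0]
grip_width: 11.3
finger_force: 30.0
time: 25.6
tool_pos: [477.6, -267.4, 115.9]
tcp_rot: [3.14, -0.002, -0.0]
contact_force: [0.1, 0.3, -1.3]
grip_width: 11.6
finger_force: 30.0
25.6 [ 477.6 -267.4  115.9] [ 3.14e+00 -2.00e-03 -0.00e+00] [-0.65  0.58  1.68 -0.    0.88  0.92] [ 0.1  0.3 -1.3] 11.6 30.0
```

View pics/w10.png

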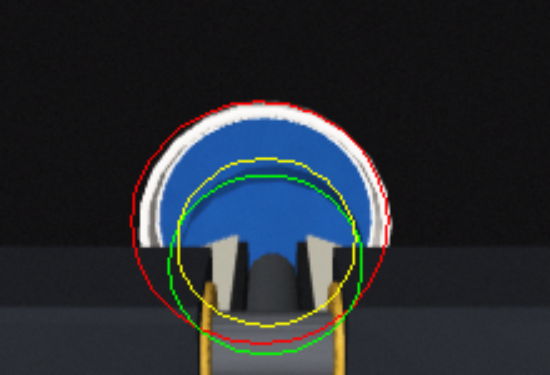

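The carrier is centred in the dish to about 1 mm. I lower it until it touches.

```bash
python3 -m creep '0 0 -0.006 0 0 0 0;0 0 -0.005 0 0 0 0;0 0 -0.003 0 0 0 0;0 0 0 0 0 0 0;0 0 0 0 0 0 0;0 0 0 0 0 0 0'
python3 -m creep '0 0 -0.001 0 0 0 0;0 0 0 0 0 0 0;0 0 0 0 0 0 0'
python3 -m creep '0 0 -0.001 0 0 0 0;0 0 0 0 0 0 0;0 0 0 0 0 0 0'
```

```text
time: 26.15
tool_pos: [476.9, -266.8, 100.7]
tcp_rot: [3.142, -0.0, -0.0]
contact_force: [-0.1, -0.3, -2.1]
grip_width: 11.3
finger_force: 30.0
time: 26.4
tool_pos: [476.8, -266.8, 99.7]
tcp_rot: [3.141, -0.0, -0.0]
contact_force: [0.3, 0.2, -2.5]
grip_width: 11.3
finger_force: 30.0
time: 26.65
tool_pos: [476.8, -266.7, 98.6]
tcp_rot: [3.142, 0.0, -0.0]
contact_force: [0.4, 0.3, -2.1]
grip_width: 11.4
finger_force: 30.0
```

```bash
python3 -m creep '0 0 -0.0005 0 0 0 0;0 0 0 0 0 0 0;0 0 0 0 0 0 0'
python3 -m creep '0 0 -0.0005 0 0 0 0;0 0 0 0 0 0 0;0 0 0 0 0 0 0'
```

```text
time: 26.9
tool_pos: [476.8, -266.8, 98.1]
tcp_rot: [3.142, 0.0, -0.0]
contact_force: [0.3, -0.3, -2.2]
grip_width: 11.3
finger_force: 30.0
time: 27.15
tool_pos: [476.8, -266.8, 97.6]
tcp_rot: [3.142, 0.0, -0.0]
contact_force: [0.2, -0.2, -2.7]
grip_width: 11.8
finger_force: 30.0
```

```bash
python3 -m creep '0 0 -0.0004 0 0 0 0;0 0 0 0 0 0 0;0 0 0 0 0 0 0'
python3 -m creep '0 0 -0.0003 0 0 0 0;0 0 0 0 0 0 0;0 0 0 0 0 0 0'
```

```text
time: 27.4
tool_pos: [476.8, -266.8, 97.6]
tcp_rot: [3.141, -0.0, -0.0]
contact_force: [-1.1, 1.2, 2.9]
grip_width: 11.8
finger_force: 30.0
time: 27.65
tool_pos: [476.9, -266.7, 97.5]
tcp_rot: [3.141, -0.0, -0.0]
contact_force: [-2.4, 1.1, 6.6]
grip_width: 11.2
finger_force: 30.0
```

Contact. I release, rise straight off the stem and look at the dish.

```bash
python3 -m creep '0 0 0 0 0 0 15;0 0 0 0 0 0 25;0 0 0 0 0 0 40;0 0 0 0 0 0 45;0 0 0 0 0 0 45;0 0 0.01 0 0 0 45;0 0 0.02 0 0 0 45;0 0 0.03 0 0 0 45'
python3 -m creep '0 0 0.04 0 0 0 70;0 0 0.04 0 0 0 80;0 0 0.04 0 0 0 95;0 0 0.04 0 0 0 100;0 0 0.04 0 0 0 100;0 0 0.03 0 0 0 100;0 0 0 0 0 0 100;0 0 0 0 0 0 100'
python3 - <<'E'
from h import *
rep(); c,im=snap("wrist","w11"); cv2.imwrite("pics/w11.png",cv2.resize(im[110:260,190:430],None,fx=2.5,fy=2.5))
hsv=cv2.cvtColor(im,cv2.COLOR_BGR2HSV)
m=cv2.inRange(hsv,(5,150,120),(20,255,255)); k=[q for q in cv2.findContours(m,0,1)[0] if cv2.contourArea(q)>40]
for q in k: print(cv2.boundingRect(q))
E
```

```text
time: 28.32
tool_pos: [475.8, -266.0, 156.1]
tcp_rot: [-3.139, 0.004, -0.0]
contact_force: [-0.1, 0.3, -0.3]
grip_width: 41.3
finger_force: 0.0
time: 28.98
tool_pos: [476.9, -266.8, 389.4]
tcp_rot: [3.139, -0.004, -0.0]
contact_force: [0.4, 0.7, -0.0]
grip_width: 89.2
finger_force: 0.0
28.98 [ 476.9 -266.8  389.4] [ 3.139 -0.004 -0.   ] [-0.65  0.33  1.28 -0.    1.53  0.92] [ 0.4  0.7 -0. ] 89.2 0.0
(522, 300, 31, 10)
(467, 243, 16, 49)
(327, 222, 21, 21)
(397, 168, 10, 10)
(383, 156, 31, 31)
```

View pics/w11.png

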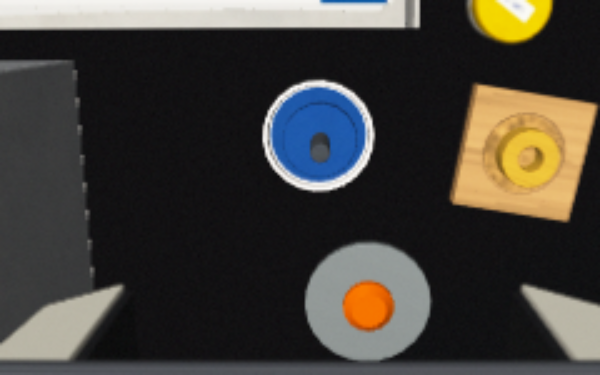

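That was picture 15, so I've gone one over the limit of 14; I'll stop viewing and measure numerically only. It shows the carrier upright in the dish and the rest near full-picture (337,230).

```bash
python3 - <<'E'
from h import *
c=cam("wrist"); im=cv2.imread("pics/w11_raw.png"); hsv=cv2.cvtColor(im,cv2.COLOR_BGR2HSV)
m=(((hsv[:,:,2]>80))).astype(np.uint8)*255; k=np.zeros_like(m); k[203:252,305:368]=m[203:252,305:368]
q=cv2.convexHull(max(cv2.findContours(k,0,1)[0],key=cv2.contourArea))[:,0]; print(cv2.boundingRect(q))
q=q[q[:,1]<248]
P=np.array([pix2w(c,p,8)[:2] for p in q.astype(float)+0.0])
from scipy.optimize import least_squares
s=least_squares(lambda v:np.hypot(*(P-v[:2]).T)-v[2],[358,-298,45],loss='soft_l1'); print("disc",s.x.round(1),abs(s.fun).max())
h=cv2.inRange(hsv,(3,150,180),(22,255,255)); h[:,:315]=0;h[:,355:]=0;h[:215]=0;h[250:]=0
P=np.array([pix2w(c,p,20)[:2] for p in cv2.convexHull(max(cv2.findContours(h,0,1)[0],key=cv2.contourArea))[:,0].astype(float)])
s=least_squares(lambda v:np.hypot(*(P-v[:2]).T)-v[2],[358,-298,15]); print("hub",s.x.round(1))
E
python3 -m creep '0.002 0.02 0 0 0 0.05 100;0.003 0.035 0 0 0 0.08 100;0.003 0.035 0 0 0 0.08 100;0.003 0.035 0 0 0 0.08 100;0.003 0.035 0 0 0 0.08 100;0.003 0.035 0 0 0 0.08 100;0.003 0.035 0 0 0 0.08 100;0.003 0.035 0 0 0 0.08 100'
python3 -m creep '0.003 0.035 0 0 0 0.08 100;0.003 0.035 0 0 0 0.08 100;0.003 0.035 0 0 0 0.08 100;0.003 0.035 0 0 0 0.08 100;0.003 0.035 0 0 0 0.08 100;0.003 0.035 0 0 0 0.08 100;0.003 0.035 0 0 0 0.08 100;0.003 0.035 0 0 0 0.08 100'
python3 -m creep '0.007 0.033 -0.03 0 0 0.08 100;0.007 0.022 -0.03 0 0 0.034 100;0 0 -0.03 0 0 0 100;0 0 -0.02 0 0 0 100;0 0 0 0 0 0 100;0 0 0 0 0 0 100;0 0 0 0 0 0 100;0 0 0 0 0 0 100'
python3 - <<'E'
from h import *
from scipy.optimize import least_squares
o=rep(); c,im=snap("wrist","w12"); print(w2pix(c,(540,333,78)))
# ring outer/inner edge: sample radial profiles round the predicted centre, top face z=78
g=cv2.cvtColor(im,cv2.COLOR_BGR2GRAY).astype(float)
cen=np.array([540.,333.])
for it in range(3):
    P=[];Q=[]
    for a in np.linspace(0,2*np.pi,90,endpoint=False):
        r=np.arange(20,42,.25); uv=w2pix(c,np.c_[cen[0]+r*np.cos(a),cen[1]+r*np.sin(a),np.full(len(r),78)])
        if uv[:,1].max()>228: continue
        v=cv2.remap(g,uv[:,0].astype(np.float32)[None],uv[:,1].astype(np.float32)[None],1)[0]; d=np.gradient(cv2.GaussianBlur(v[None],(9,1),2)[0])
        i=26; j=int(np.argmin(d[:44])); k=44+int(np.argmax(d[44:]))
        if d[j]<-3: Q.append((cen[0]+r[j]*np.cos(a),cen[1]+r[j]*np.sin(a)))
        if d[k]>3: P.append((cen[0]+r[k]*np.cos(a),cen[1]+r[k]*np.sin(a)))
    for n,A in(("outer",P),("inner",Q)):
        A=np.array(A)
        if len(A)<8: print(n,len(A)); continue
        s=least_squares(lambda v:np.hypot(*(A-v[:2]).T)-v[2],[*cen,30],loss='soft_l1',f_scale=.5); print(n,len(A),s.x.round(1),np.median(abs(s.fun)).round(2))
        if n=="outer": cen=s.x[:2]
E
```

```text
(312, 207, 50, 45)
disc [ 357.  -299.8   44.3] 0.6829554673117713
hub [ 359.8 -298.9   17. ]
time: 29.7
tool_pos: [499.0, -0.0, 385.2]
tcp_rot: [-3.139, 0.003, 0.614]
contact_force: [-0.3, 0.1, 0.4]
grip_width: 91.7
finger_force: 0.0
time: 30.37
tool_pos: [523.1, 279.9, 384.9]
tcp_rot: [-3.139, 0.003, 1.254]
contact_force: [1.5, -0.4, 0.5]
grip_width: 91.8
finger_force: 0.0
time: 31.03
tool_pos: [537.9, 330.6, 281.1]
tcp_rot: [3.139, -0.002, 1.363]
contact_force: [0.2, -0.4, 0.8]
grip_width: 91.6
finger_force: 0.0
31.03 [537.9 330.6 281.1] [ 3.139e+00 -2.000e-03  1.363e+00] [ 0.43  0.55  1.23 -0.    1.37  0.64] [ 0.2 -0.4  0.8] 91.6 0.0
[[318.63323669 184.15862436]]
outer 90 [539.1 331.3  33.9] 0.3
inner 90 [539.4 332.7  24.3] 0.34
outer 90 [539.1 331.2  33.9] 0.31
inner 90 [539.4 332.8  24.3] 0.27
outer 90 [539.1 331.2  33.9] 0.35
inner 90 [539.3 332.8  24.3] 0.32
```

The ring centre is at (539.2, 332), with the fitted radius matching, and the rest is at (357.5, −299.5). I descend round the ring.

```bash
python3 -m creep '0.0013 0.0014 -0.02 0 0 0 100;0 0 -0.03 0 0 0 100;0 0 -0.03 0 0 0 100;0 0 -0.025 0 0 0 100;0 0 -0.02 0 0 0 100;0 0 -0.012 0 0 0 100;0 0 -0.008 0 0 0 100;0 0 0 0 0 0 100'
python3 -m creep '0 0 0 0 0 0 100;0 0 0 0 0 0 100;0 0 0 0 0 0 100'
```

```text
time: 31.75
tool_pos: [538.5, 331.9, 133.7]
tcp_rot: [-3.141, 0.001, 1.364]
contact_force: [-0.6, -0.1, 0.8]
grip_width: 92.0
finger_force: 0.0
time: 32.0
tool_pos: [539.2, 332.4, 135.8]
tcp_rot: [3.139, -0.002, 1.364]
contact_force: [-0.2, -0.2, -0.0]
grip_width: 92.0
finger_force: 0.0
```

```bash
python3 -m creep '0 0 -0.004 0 0 0 100;0 0 -0.0025 0 0 0 100;0 0 0 0 0 0 100;0 0 0 0 0 0 100;0 0 0 0 0 0 80;0 0 0 0 0 0 70;0 0 0 0 0 0 60;0 0 0 0 0 0 60'
python3 -m creep '0 0 0 0 0 0 50;0 0 0 0 0 0 50;0 0 0 0 0 0 50;0 0 0 0 0 0 50'
```

```text
time: 32.67
tool_pos: [538.6, 332.1, 127.8]
tcp_rot: [3.141, -0.0, 1.364]
contact_force: [-0.5, 0.6, 0.7]
grip_width: 69.7
finger_force: 0.0
time: 33.0
tool_pos: [538.5, 332.1, 127.8]
tcp_rot: [3.142, -0.0, 1.364]
contact_force: [-1.0, -0.2, 0.6]
grip_width: 67.1
finger_force: 30.0
```

Gripped at 67 mm. I lift and carry it over to the rest.

```bash
python3 -m creep '0 0 0.002 0 0 0 40;0 0 0.004 0 0 0 40;0 0 0.006 0 0 0 40;0 0 0.008 0 0 0 40;0 0 0.01 0 0 0 40;0 0 0.015 0 0 0 40;0 0 0.02 0 0 0 40;0 0 0.025 0 0 0 40'
python3 -m creep '0 0 0.03 0 0 0 40;0 0 0.03 0 0 0 40;0 0 0.03 0 0 0 40;0 0 0.03 0 0 0 40;0 0 0.025 0 0 0 40;0 0 0.015 0 0 0 40;0 0 0.007 0 0 0 40;0 0 0 0 0 0 40'
python3 -m creep '-0.002 -0.01 0 0 0 -0.03 40;-0.004 -0.018 0 0 0 -0.05 40;-0.004 -0.025 0 0 0 -0.07 40;-0.004 -0.028 0 0 0 -0.08 40;-0.004 -0.028 0 0 0 -0.08 40;-0.004 -0.028 0 0 0 -0.08 40;-0.004 -0.028 0 0 0 -0.08 40;-0.004 -0.028 0 0 0 -0.08 40'
python3 -m creep '-0.004 -0.028 0 0 0 -0.08 40;-0.004 -0.028 0 0 0 -0.08 40;-0.004 -0.028 0 0 0 -0.08 40;-0.004 -0.028 0 0 0 -0.08 40;-0.004 -0.028 0 0 0 -0.08 40;-0.004 -0.028 0 0 0 -0.08 40;-0.004 -0.028 0 0 0 -0.08 40;-0.004 -0.028 0 0 0 -0.08 40'
```

```text
time: 33.67
tool_pos: [538.0, 331.8, 218.3]
tcp_rot: [-3.14, 0.001, 1.364]
contact_force: [0.9, 0.8, -3.2]
grip_width: 67.2
finger_force: 30.0
time: 34.33
tool_pos: [538.6, 332.1, 387.4]
tcp_rot: [3.138, -0.003, 1.364]
contact_force: [0.0, 0.3, -3.1]
grip_width: 67.0
finger_force: 30.0
time: 35.0
tool_pos: [507.2, 137.2, 383.0]
tcp_rot: [-3.14, 0.003, 0.808]
contact_force: [-0.2, 0.2, -1.7]
grip_width: 67.2
finger_force: 30.0
time: 35.67
tool_pos: [475.0, -86.4, 383.1]
tcp_rot: [-3.14, 0.003, 0.168]
contact_force: [0.5, -0.2, -3.6]
grip_width: 67.1
finger_force: 30.0
```

```bash
python3 -c "from h import *;rep()"
```

```text
35.67 [475.  -86.4 383.1] [-3.14e+00  3.00e-03  1.68e-01] [-0.34  0.21  1.46 -0.    1.48  1.06] [ 0.5 -0.2 -3.6] 67.1 30.0
```

```bash
python3 -m creep '-0.011 -0.024 0 0 0 -0.07 40;-0.013 -0.024 0 0 0 -0.05 40;-0.013 -0.023 0 0 0 -0.034 40;-0.013 -0.023 0 0 0 -0.02 40;-0.013 -0.023 0 0 0 0 40;-0.013 -0.023 0 0 0 0 40;-0.013 -0.022 0 0 0 0 40;-0.011 -0.02 0 0 0 0 40'
python3 -m creep '-0.009 -0.015 0 0 0 0 40;-0.006 -0.009 0 0 0 0 40;-0.002 -0.004 0 0 0 0 40;0 0 0 0 0 0 40;0 0 0 0 0 0 40;0 0 0 0 0 0 40'
python3 -c "from h import *;rep()"
```

```text
time: 36.33
tool_pos: [374.5, -267.7, 383.1]
tcp_rot: [-3.14, 0.003, -0.002]
contact_force: [0.7, -0.2, -4.0]
grip_width: 67.3
finger_force: 30.0
time: 36.83
tool_pos: [359.9, -294.1, 384.6]
tcp_rot: [-3.141, 0.0, 0.001]
contact_force: [-1.1, -0.1, -3.4]
grip_width: 67.2
finger_force: 30.0
36.83 [ 359.9 -294.1  384.6] [-3.141e+00  0.000e+00  1.000e-03] [-0.85  0.17  1.5   0.    1.47  0.72] [-1.1 -0.1 -3.4] 67.2 30.0
```

```bash
python3 -m creep '-0.0024 -0.0054 -0.02 0 0 0 40;0 0 -0.03 0 0 0 40;0 0 -0.04 0 0 0 40;0 0 -0.04 0 0 0 40;0 0 -0.04 0 0 0 40;0 0 -0.04 0 0 0 40;0 0 -0.03 0 0 0 40;0 0 -0.02 0 0 0 40'
python3 -m creep '0 0 -0.013 0 0 0 40;0 0 -0.007 0 0 0 40;0 0 0 0 0 0 40;0 0 0 0 0 0 40;0 0 0 0 0 0 40;0 0 0 0 0 0 40'
python3 - <<'E'
from h import *
from scipy.optimize import least_squares
o=rep(); c,im=snap("wrist","w13"); hsv=cv2.cvtColor(im,cv2.COLOR_BGR2HSV); g=hsv[:,:,2].astype(float)
cen=np.array([357.5,-299.5])
for it in range(2):
    P=[]
    for a in np.linspace(-1.3,1.3,60):
        r=np.arange(38,56,.25); uv=w2pix(c,np.c_[cen[0]+r*np.cos(a),cen[1]+r*np.sin(a),np.full(len(r),8)])
        if uv[:,1].max()>226: continue
        v=cv2.remap(g.astype(np.float32),uv[:,0].astype(np.float32)[None],uv[:,1].astype(np.float32)[None],1)[0]; d=np.gradient(cv2.GaussianBlur(v[None],(9,1),2)[0]); j=int(np.argmin(d))
        if d[j]<-3: P.append((cen[0]+r[j]*np.cos(a),cen[1]+r[j]*np.sin(a)))
    A=np.array(P); s=least_squares(lambda v:np.hypot(*(A-v[:2]).T)-45,cen,loss='soft_l1',f_scale=.5); print(len(A),s.x.round(1),np.median(abs(s.fun)).round(2)); cen=s.x
E
```

```text
time: 37.5
tool_pos: [356.8, -298.5, 121.9]
tcp_rot: [-3.139, 0.002, 0.001]
contact_force: [-0.7, 0.2, -3.1]
grip_width: 67.3
finger_force: 30.0
time: 38.0
tool_pos: [357.7, -300.7, 105.9]
tcp_rot: [3.14, -0.002, 0.0]
contact_force: [0.1, 0.5, -2.4]
grip_width: 67.1
finger_force: 30.0
38.0 [ 357.7 -300.7  105.9] [ 3.14e+00 -2.00e-03  0.00e+00] [-0.86  0.49  1.91 -0.    0.74  0.71] [ 0.1  0.5 -2.4] 67.1 30.0
60 [ 356.8 -301.6] 0.33
60 [ 356.8 -301.5] 0.28
```

The rest is at (356.8, −301.5), within 1 mm of the ring. Lowering now.

```bash
python3 -m creep '-0.0008 -0.0008 -0.006 0 0 0 40;0 0 -0.008 0 0 0 40;0 0 -0.006 0 0 0 40;0 0 -0.004 0 0 0 40;0 0 -0.002 0 0 0 40;0 0 0 0 0 0 40;0 0 0 0 0 0 40;0 0 0 0 0 0 40'
python3 -m creep '0 0 -0.001 0 0 0 40;0 0 -0.001 0 0 0 40;0 0 0 0 0 0 40;0 0 0 0 0 0 40'
```

```text
time: 38.72
tool_pos: [356.5, -301.2, 78.9]
tcp_rot: [3.141, -0.0, -0.0]
contact_force: [-0.3, -0.3, -2.7]
grip_width: 67.3
finger_force: 30.0
time: 39.05
tool_pos: [356.4, -301.1, 76.8]
tcp_rot: [3.141, -0.0, -0.0]
contact_force: [-0.4, -0.8, -3.5]
grip_width: 67.0
finger_force: 30.0
```

```bash
python3 -m creep '0 0 -0.0006 0 0 0 40;0 0 0 0 0 0 40;0 0 0 0 0 0 40'
python3 -m creep '0 0 -0.0004 0 0 0 40;0 0 0 0 0 0 40;0 0 0 0 0 0 40'
python3 -m creep '0 0 -0.0003 0 0 0 40;0 0 0 0 0 0 40;0 0 0 0 0 0 40'
```

```text
time: 39.3
tool_pos: [356.4, -301.1, 76.1]
tcp_rot: [3.142, 0.0, -0.0]
contact_force: [0.3, -0.2, -3.2]
grip_width: 67.2
finger_force: 30.0
time: 39.55
tool_pos: [356.4, -301.2, 75.8]
tcp_rot: [3.141, -0.0, -0.0]
contact_force: [0.3, -0.0, -1.8]
grip_width: 67.2
finger_force: 30.0
time: 39.8
tool_pos: [356.4, -301.1, 75.7]
tcp_rot: [3.141, -0.0, -0.0]
contact_force: [-0.8, 1.8, 3.1]
grip_width: 67.2
finger_force: 30.0
```

Contact. I release, rise clear and check numerically.

```bash
python3 -m creep '0 0 0 0 0 0 80;0 0 0 0 0 0 90;0 0 0 0 0 0 95;0 0 0 0 0 0 95;0 0 0.004 0 0 0 95;0 0 0.01 0 0 0 95;0 0 0.025 0 0 0 95;0 0 0.04 0 0 0 95'
python3 -m creep '0 0 0.04 0 0 0 95;0 0 0.04 0 0 0 95;0 0 0.04 0 0 0 95;0 0 0.04 0 0 0 95;-0.01 0 0.03 0 0 0 95;-0.01 0 0.02 0 0 0 95;0 0 0 0 0 0 95;0 0 0 0 0 0 95'
python3 - <<'E'
from h import *
from scipy.optimize import least_squares
o=rep(); c,im=snap("wrist","w14"); g=cv2.cvtColor(im,cv2.COLOR_BGR2GRAY).astype(np.float32)
def edge(cen,z,r0,r1,sgn,arc,lim=228):
    A=[]
    for a in np.linspace(-arc,arc,60):
        r=np.arange(r0,r1,.25); uv=w2pix(c,np.c_[cen[0]+r*np.cos(a),cen[1]+r*np.sin(a),np.full(len(r),z)]).astype(np.float32)
        if uv[:,1].max()>lim: continue
        v=cv2.remap(g,uv[:,:1].T.copy(),uv[:,1:].T.copy(),1)[0]; d=sgn*np.gradient(cv2.GaussianBlur(v[None],(9,1),2)[0]); j=int(np.argmax(d))
        if d[j]>2: A.append((cen[0]+r[j]*np.cos(a),cen[1]+r[j]*np.sin(a)))
    if len(A)<8: print("few",len(A)); return
    A=np.array(A); s=least_squares(lambda v:np.hypot(*(A-v[:2]).T)-v[2],[*cen,(r0+r1)/2],loss='soft_l1',f_scale=.5); print(len(A),s.x.round(1),np.median(abs(s.fun)).round(2))
print("ring outer, top z=26"); edge((356.5,-301),26,29,40,1,1.5)
print("ring bore"); edge((356.5,-301),26,20,30,-1,3.1)
print("rest"); edge((356.5,-301),8,39,52,-1,1.5)
# bottle: where it was in first top picture vs now
t=viewer.capture("top")[:,:,::-1]; t0=cv2.imread("pics/top0.png")
b=cv2.absdiff(t,t0)[200:250,150:200]; print("bottle diff",b.mean().round(1))
s=viewer.capture("side")[:,:,::-1]; s0=cv2.imread("pics/side0.png"); print("bottle side diff",cv2.absdiff(s,s0)[275:310,400:430].mean().round(1))
E
```

```text
time: 40.47
tool_pos: [355.1, -299.8, 153.0]
tcp_rot: [-3.136, 0.005, -0.0]
contact_force: [0.7, 0.2, 0.1]
grip_width: 87.2
finger_force: 0.0
time: 41.13
tool_pos: [336.2, -301.2, 365.4]
tcp_rot: [3.139, -0.002, -0.001]
contact_force: [0.4, 0.0, -0.2]
grip_width: 87.2
finger_force: 0.0
41.13 [ 336.2 -301.2  365.4] [ 3.139e+00 -2.000e-03 -1.000e-03] [-0.9   0.15  1.58 -0.    1.41  0.67] [ 0.4  0.  -0.2] 87.2 0.0
ring outer, top z=26
60 [ 357.2 -302.3   33.6] 0.32
ring bore
60 [ 357.7 -302.3   25. ] 0.18
rest
60 [ 357.3 -301.5   44.1] 0.17
bottle diff 1.9
bottle side diff 1.8
```

The ring lies level and centred on the rest (within 1 mm), and the bottle hasn't moved. I hand the job in.

```bash
python3 -c "from plant import order; print(order.close_job())"
```

```text
the job is handed in; nothing more can be done
None
```

All four parts were put away in the order asked and the job was handed in at about 41 s with the bottle still standing, but I viewed 15 pictures against the limit of 14, so the final checks were numerical only.

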